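Clip the grabber probe onto the plating jig's contact post

ROBOT

A 6-joint arm with a two-finger parallel gripper is mounted at the origin on the work surface. World frame = base frame: x ahead of the robot, y to its left, z up, the work surface at z = 0. Lengths are in m, angles in rad, forces in N, time in s.
With the tool pointing down it reaches from about 0.35 to 0.975 m from the base axis. Payload 4.9 kg.
Tool frame: the origin (TCP) lies at the very end of the fingers, on their centre line; the grasp point (between the pads) lies 19 mm behind it; z points along the fingers, y is the line along which they close (so a half turn about z gives the same grasp; the last joint's range is limited). The gripper opens to 85 mm and grips with 20 to 120 N. Pads are 22 mm wide; open, the fingers measure 114 mm over their backs; the gripper's body (76 mm by 85 mm) begins 54 mm behind the grasp point. The pads swing forward as they close: fully open they stand 13 mm farther back than shut.
Start: joints at [1, 0.053, 1.613, -0, 1.476, -0.119], TCP at [0.273, 0.562, 0.231] pointing down, gripper open.
Joint ranges: [-3.01, 3.01], [-1.01, 2.22], [0.06, 2.58], [-1.02, 4.17], [0.09, 2.62], [-3.14, 3.14]. Speed limits (rad/s): [2.57, 2.57, 3.14, 3.14, 3.14, 3.14].

INTERFACE

Orientations are given as a rotation vector (axis times angle).
In Python, from station import ctrl, imaging gives the robot as it stands.
- The arm moves only by the tool play_rows, never from a script. Its argument "series" is a list of rows, each a list of 3 entries, a list of its own where there are three numbers: the opening, from 0 (shut) to 1 (fully open), then the shift along the tool's x, y, z each as a share of 0.05 m, from -1 to 1, then the turn, a rotation vector about the tool's x, y, z each as a share of 8 degrees, from -1 to 1. In form: [[grip, [dx, dy, dz], [ax, ay, az]], ...]. A call has 1 to 8 rows; each row shifts and turns the commanded pose from where the row before left it, along the tool's axes as they then stand; what a row does not reach is not made up. A row lasts 1/8 s, in which the tool goes at most 62.5 mm and 10.7 degrees, less where a joint would pass 70% of its speed; a pose out of reach is approached as far as the arm can. A call with a number of a shift or a turn outside -1 to 1 is refused whole. A call with a gripper value outside its range is refused whole. The fingers move at their own pace and stop on an object; "force" is the grip in N (left out, the last holds). Time passes only in rows, so rows that do not move let the fingers close. It gives the time, the measured TCP pose, the force, the opening and the grip force at its end, in the units of the state.
- ctrl.get_obs(): the state, without advancing time (a new reading comes with each control period).
- imaging.get_image(name): name is "scene" or "top"; returns a dict with "color" (384x512x3 uint8, blue, green, red), "fx", "fy", "cx", "cy" (pixels), "extrinsics" (4x4, takes a point from world to camera coordinates). Camera axes: x right, y down, z forward; pixel columns grow to the right and rows downward; lengths in m; the calibration is good to about 2 mm. A picture is of the moment at which its call begins. There is no depth.
- ctrl.finish_job(): hands the job in; it is judged then, once.
The state is a dict: "t": time; "q": joint angles; "dq": joint speeds; "effort": joint torques, N m; "tool_pos": TCP position; "tool_rot": TCP orientation; "contact_force": force on the tool from outside, world axes, zero at the start; "wrist_torque": the same for the moment, N m; "opening": finger opening in m; "grip_force": force on a finger pad.
Only numpy, scipy, OpenCV 4.12 (cv2) and the standard library are available. Lean on these libraries where they do the work, as an engineer would, in place of code of your own. Each camera call takes 0.05 s, during which the arm holds its last target. There are 200 camera calls.

TASK

Clip the squeeze-grip grabber probe onto the contact post of the plating jig: squeeze its two grip plates fully together so that the hook comes out, bring the hook around behind the post, and still squeezing draw it gently back until you feel it bear on the post, and hold it so for a moment. Only then let go, and leave the probe lying flat on the bench with the post caught between hook and nose; leave the other things on the bench alone.

Things in the scene. Friction and masses are not known exactly. Their poses are not given: they have to be found in the camera images.
- probe: grabber probe, loose on the bench: 112 mm long relaxed, 24 wide, 60 tall, about 170 g, flat underside. Origin on the underside, middle of its width; x to its nose and hook, y left, z up (mm). Grey body x -22..20, z 0..26; fixed upright grip plate on it x 4..12, z 23..60; moving grip plate of the plunger behind, z 8..60, x -54..-48 relaxed, -28..-22 squeezed. Plates 22 wide.
- grip (a point): point of the probe midway between the outer faces of its two grip plates when relaxed, probe (-21, 0, 50) mm. A gripper from above closes along the probe's x on these faces, fingertips above the body (over 28 mm): 66 mm apart relaxed, 40 mm fully squeezed. The middle is then at probe x -8.
- nose (a point): middle of the nose's flat end face, probe (54, -2.5, 18) mm. The black nose spans probe x 20..54, y -9..4, z 11..25 mm and juts out freely, 11 mm above the bench.
- hook (a point): middle of the inner face of the hook's cross-bar, probe (54 + travel, 0, 18) mm. Flat J of 4 mm rod at height 18: the shank leaves the nose at probe y -6, the cross-bar runs to y +9 and ends in a lip 2.3 mm back towards the nose. The mouth between nose and lip opens to the probe's +y side, and the gap is open above and below; inside, the post has room from y -4 to 5.5. Axes as the probe's.
- plunger (a joint): travel of the sprung plunger with its hook: 0 relaxed (hook against the nose), 0.026 m fully squeezed (hard stop, hook 26 mm out). The spring draws it back with 2.6 N at 0, 6 N at 0.026, damped. With the post caught between hook and nose it stays at about 0.006.
- jig: plating jig fixed on the bench: 6 mm plate x -20..74, y -38..38 mm, contact post near its -x edge, open wire rack with rings at x 44..68, 52 mm high. Origin under the slot's middle; x from post to rack, y left, z up. The probe comes with nose along +x, above the plate, its body on the bench before the plate. Never load jig or post over 10 N.
- slot (a point): middle of the jig's slot at the hook's height, jig (0, 0, 18) mm, axes as the jig's. The upright steel post, 6 mm thick, z 9..28 mm on a foot 13 mm wide, is clamped tight somewhere within 7 mm of here along the jig's x (y is 0): not measured, to be found by feel. Delicate: draw on it with about 3 to 7 N.
- jar: amber glass jar, 52 mm wide, 60 mm tall, bystander; origin under its centre
- bench_block: steel bench block 65 x 65 x 22 mm, bystander; origin under its centre
- dish: white ceramic dish 68 mm wide, 22 mm tall, bystander; origin under its centre
- hammer: small hammer lying on the bench, bystander; origin near its middle
There are look-alikes about, which are no part of the job. There is more than one size of the probe; the one meant has the size given above. Leave any turquoise look-alike of the jig alone.

How it is judged:
By the outcome, as a careful person would: the job done as asked, in the order asked, and still so for the second after the job is handed in, with the robot touching nothing.
It also fails if it takes over 42 s, if anything falls off the work surface, if the arm or the gripper's body presses on something with over 40 N, if the wrist force passes 120 N, or if a joint passes its speed limit or range.

## Working session

There is one attempt and no reset: what is moved stays moved. The work goes in short steps, Python scripts to look and compute and a tool call to move; the robot and the scene stay as the last step left them, time stands still between calls to the robot, and variables do not carry over. Pictures are saved under pics/ and viewed, at most 13 in all, crops included, and the job is handed in when it is done.

Besides the shell and the picture viewer there is one more tool, called after "Call:" as name(argument=value, ...) on one line, values as JSON. play_rows: Moves the arm, as the interface text tells. Shift numbers are shares of 0.05 m and turn numbers shares of 8 degrees, none past 1 either way. Its arguments: {"type":"object","properties":{"series":{"type":"array"},"force":{"type":"number"}},"required":["series"]}

```bash
ls; mkdir -p pics
python3 - <<'E'
from station import ctrl, imaging
import cv2,numpy as np
o=ctrl.get_obs()
print({k:np.round(v,3) for k,v in o.items()})
for n in("scene","top"):
    d=imaging.get_image(n); np.savez(f"pics/{n}0.npz",**d)
    cv2.imwrite(f"pics/{n}0.png",cv2.resize(d["color"],(800,600),interpolation=cv2.INTER_CUBIC)); print(n,d["fx"],d["fy"],d["cx"],d["cy"],np.round(d["extrinsics"],3))
E
```

```text
pics
{'t': np.float64(0.0), 'q': array([ 1.   ,  0.053,  1.614, -0.   ,  1.476, -0.119]), 'dq': array([-0.001, -0.002, -0.001, -0.001,  0.002,  0.   ]), 'effort': array([ 2.0000e-03, -3.9368e+01, -3.7018e+01,  0.0000e+00,  7.0000e-03,
        0.0000e+00]), 'tool_pos': array([0.273, 0.562, 0.23 ]), 'tool_rot': array([-7.030e-01, -3.061e+00,  3.000e-03]), 'contact_force': array([-0.087,  0.318,  0.658]), 'wrist_torque': array([-0.013,  0.004,  0.004]), 'grip_force': np.float64(0.0), 'opening': np.float64(0.086)}
scene 367.78924477819436 367.78924477819436 255.41741536528454 186.82268675558143 [[ 0.609  0.793 -0.011 -0.333]
 [ 0.65  -0.506 -0.566 -0.33 ]
 [-0.455  0.338 -0.824  1.245]
 [ 0.     0.     0.     1.   ]]
top 440.3204589913844 440.3204589913844 255.79208506651742 198.81741130518006 [[ 4.700e-02 -9.990e-01 -1.000e-03 -3.000e-02]
 [-9.740e-01 -4.600e-02 -2.200e-01  5.730e-01]
 [ 2.200e-01  1.100e-02 -9.750e-01  1.195e+00]
 [ 0.000e+00  0.000e+00  0.000e+00  1.000e+00]]
```

View pics/top0.png

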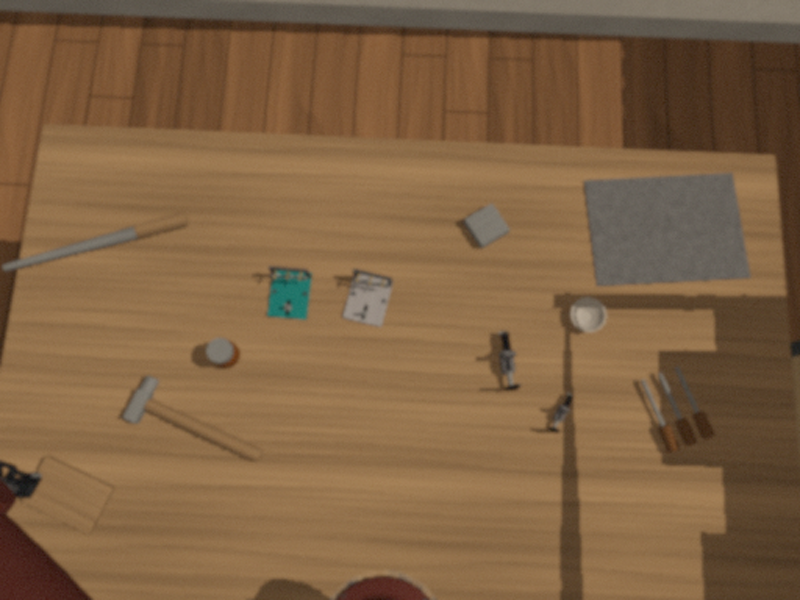

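View pics/scene0.png

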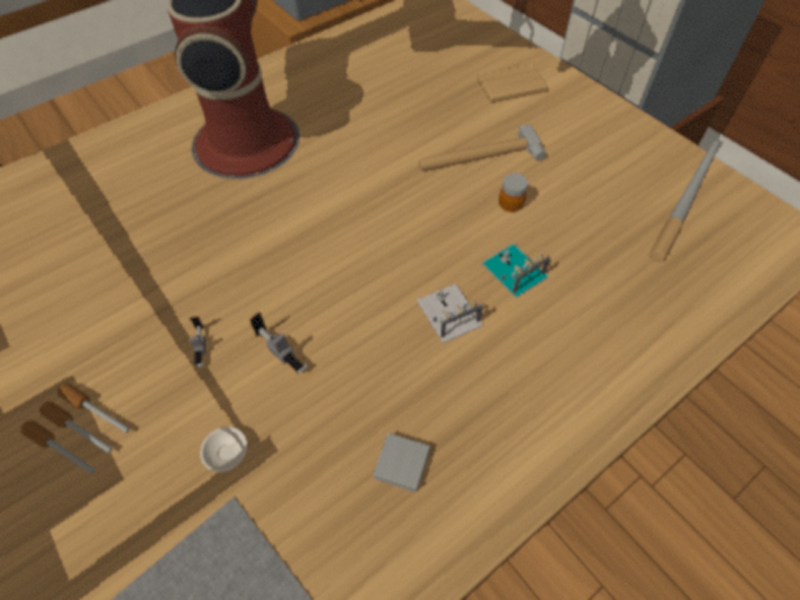

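Top view: the larger probe is at (507,360) and the white jig at (367,298), with its rack at the upper edge. The turquoise look-alike is to the left and the small probe at (560,412). I'll zoom in on the probe and the jig.

```bash
cat > h.py <<'E'
import numpy as np,cv2
def load(n): return dict(np.load(f"pics/{n}.npz"))
def ray(d,u,v):
    E=d["extrinsics"];R,t=E[:3,:3],E[:3,3]
    return -R.T@t, R.T@np.array([(u-d["cx"])/d["fx"],(v-d["cy"])/d["fy"],1])
def plane(d,u,v,z):
    c,r=ray(d,u,v); return c+r*(z-c[2])/r[2]
def proj(d,p):
    q=d["extrinsics"][:3,:3]@np.asarray(p)+d["extrinsics"][:3,3]
    return np.array([d["fx"]*q[0]/q[2]+d["cx"],d["fy"]*q[1]/q[2]+d["cy"]])
def crop(d,u0,v0,w,h,s): return cv2.resize(d["color"][v0:v0+h,u0:u0+w],None,fx=s,fy=s,interpolation=cv2.INTER_CUBIC)
E
python3 - <<'E'
from h import *
t,s=load("top0"),load("scene0")
a=np.hstack([crop(t,300,205,50,50,8),crop(t,210,165,50,50,8)])
b=np.hstack([crop(s,150,190,57,43,7)[:300,:399],crop(s,260,178,57,43,7)[:300,:399]])
b=cv2.resize(b,(800,300)); a=cv2.resize(a,(800,400))[:,:]
cv2.imwrite("pics/z0.png",np.vstack([a[:300],b]) if 0 else cv2.resize(np.vstack([a,b]),(686,600)))
E
```

```text
(no output)
```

View pics/z0.png

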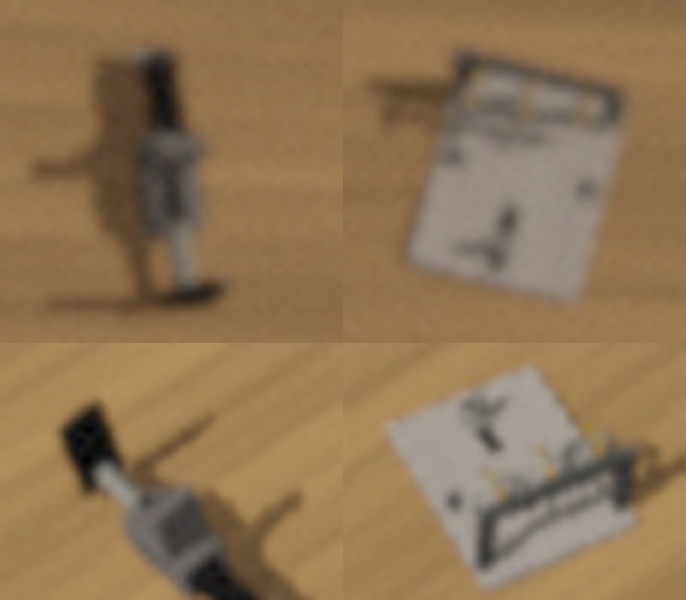

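The zoom shows the probe's nose pointing up the image, towards world +x, at zoom (155,50), and its rear plate at (190,295). The post stands near the jig's lower edge, about (500,250). Next I'll measure both.

Run:
```python
from h import *
t,s=load("top0"),load("scene0")
P={}
for n,d,(u0,v0,w,h) in(("top",t,(205,160,60,60)),("scene",s,(255,175,65,50))):
    im=d["color"][v0:v0+h,u0:u0+w]; hsv=cv2.cvtColor(im,cv2.COLOR_BGR2HSV)
    m=((hsv[...,1]<60)&(hsv[...,2]>110)).astype(np.uint8)*255
    m=cv2.morphologyEx(m,cv2.MORPH_CLOSE,np.ones((5,5)))
    c=max(cv2.findContours(m,0,2)[0],key=cv2.contourArea)
    hull=cv2.convexHull(c); r=cv2.boxPoints(cv2.minAreaRect(c))+[u0,v0]
    W=np.array([plane(d,u,v,.006) for u,v in r]); 
    print(n,cv2.contourArea(c)); print(np.round(r,1)); print(np.round(W[:,:2],4),np.round(np.linalg.norm(np.diff(W,axis=0),axis=1),4))
# probe in both: dark & grey masks, via value
for n,d,(u0,v0,w,h) in(("top",t,(300,205,50,50)),("scene",s,(155,195,50,50))):
    g=cv2.cvtColor(d["color"][v0:v0+h,u0:u0+w],cv2.COLOR_BGR2HSV)
    m=((g[...,2]<45)).astype(np.uint8)
    k,l,st,ce=cv2.connectedComponentsWithStats(m)
    for i in range(1,k):
        if st[i,4]>6: print(n,st[i],np.round(ce[i]+[u0,v0],1))
    m=((g[...,1]<60)&(g[...,2]>60)).astype(np.uint8)
    k,l,st,ce=cv2.connectedComponentsWithStats(m)
    for i in range(1,k):
        if st[i,4]>6: print(n,"grey",st[i],np.round(ce[i]+[u0,v0],1))
for n in ("top","scene"):
    d=load(n+"0");c,_=ray(d,0,0);print(n,np.round(c,3))
# zoom points by eye
f=lambda x,y:plane(t,300+x/6.86-.5,205+y/6.86-.5,0)
for nm,x,y,z in(("nose tip",158,55,.025),("plate top L",150,300,.06),("plate top R",225,288,.06)):
    print(nm,np.round(plane(t,300+x/6.86-.5,205+y/6.86-.5,z),4))
```

```text
top 652.5
[[219.  202.6]
 [226.7 173.4]
 [250.9 179.8]
 [243.2 209. ]]
[[0.5701 0.1071]
 [0.6615 0.0898]
 [0.6449 0.0154]
 [0.5541 0.0338]] [0.093  0.0762 0.0927]
scene 803.0
[[266.5 191.9]
 [290.5 177.5]
 [308.3 207.2]
 [284.4 221.6]]
[[0.5572 0.0305]
 [0.5605 0.113 ]
 [0.6627 0.0871]
 [0.6571 0.0095]] [0.0826 0.1055 0.0778]
top [22  9  3  9 24] [323.  218.1]
top grey [ 20  19   9  23 115] [324.6 232.6]
scene [ 6  7  8 11 46] [164.4 206.4]
scene [27 31 11 10 49] [187.  230.9]
scene grey [ 10  15  22  21 196] [176.5 219.8]
scene grey [35 38  6  5 15] [192.9 235.3]
top [ 0.296 -0.017  1.292]
scene [ 0.983 -0.323  0.836]
nose tip [ 0.5505 -0.1996  0.025 ]
plate top L [ 0.4416 -0.1927  0.06  ]
plate top R [ 0.4479 -0.2232  0.06  ]
```

Run:
```python
from h import *
from scipy.spatial.transform import Rotation as R
from station import ctrl
t,s=load("top0"),load("scene0")
print("scene rear plate",plane(s,164.4,206.4,.034)); print("scene nose mid",plane(s,187,230.9,.021)); print("top nose mid",plane(t,323,218.1,.025))
print("top grey",plane(t,324.6,232.6,.026),"scene grey",plane(s,176.5,219.8,.024))
M=R.from_rotvec(ctrl.get_obs()["tool_rot"]).as_matrix(); print(M.round(3))
# post candidates: dark pixel profile along jig x at post top height
th=np.radians(-11.1);ex=np.array([np.cos(th),np.sin(th),0]);ey=np.array([-ex[1],ex[0],0]);O=np.array([.5817,.0666,0])
for n,d in(("top",t),("scene",s)):
    for x in range(-24,25,4): print(n,x,[int(cv2.getRectSubPix(d["color"],(1,1),tuple(map(float,proj(d,O+ex*x/1e3+ey*y/1e3+[0,0,.028])))).mean()) for y in range(-16,17,4)])
```

```text
scene rear plate [ 0.44603904 -0.21552208  0.034     ]
scene nose mid [ 0.53476929 -0.20474171  0.021     ]
top nose mid [ 0.53397783 -0.20121974  0.025     ]
top grey [ 0.49133149 -0.20627252  0.026     ] scene grey [ 0.49308838 -0.20967987  0.024     ]
[[-0.9    0.437 -0.001]
 [ 0.437  0.9   -0.002]
 [ 0.    -0.002 -1.   ]]
top -24 [126, 125, 121, 119, 118, 119, 124, 124, 119]
top -20 [141, 138, 133, 122, 122, 132, 137, 137, 135]
top -16 [144, 142, 130, 106, 103, 124, 128, 128, 131]
top -12 [142, 141, 128, 98, 91, 107, 110, 116, 125]
top -8 [143, 141, 129, 109, 101, 110, 121, 129, 136]
top -4 [141, 139, 130, 111, 113, 127, 136, 139, 141]
top 0 [143, 141, 125, 99, 105, 132, 141, 143, 141]
top 4 [142, 141, 124, 87, 99, 132, 141, 142, 141]
top 8 [142, 143, 129, 106, 112, 135, 141, 140, 141]
top 12 [141, 142, 140, 129, 129, 139, 142, 141, 141]
top 16 [142, 144, 142, 140, 138, 141, 143, 141, 141]
top 20 [143, 144, 143, 142, 142, 142, 142, 141, 141]
top 24 [142, 144, 142, 143, 143, 142, 140, 140, 142]
scene -24 [131, 132, 133, 132, 134, 133, 132, 133, 132]
scene -20 [133, 133, 131, 133, 132, 132, 130, 131, 130]
scene -16 [133, 132, 133, 132, 130, 130, 130, 129, 129]
scene -12 [131, 131, 130, 129, 128, 128, 128, 127, 128]
scene -8 [134, 135, 135, 132, 129, 129, 132, 134, 133]
scene -4 [149, 147, 141, 135, 136, 145, 152, 151, 150]
scene 0 [156, 136, 120, 123, 134, 154, 157, 158, 157]
scene 4 [152, 135, 115, 109, 127, 137, 146, 156, 158]
scene 8 [148, 134, 117, 105, 114, 121, 144, 155, 159]
scene 12 [152, 131, 118, 119, 135, 149, 156, 156, 158]
scene 16 [152, 115, 95, 133, 155, 158, 157, 157, 158]
scene 20 [152, 106, 82, 140, 159, 159, 158, 158, 158]
scene 24 [155, 114, 90, 139, 158, 159, 157, 157, 157]
```

Call:
play_rows(series=[[1, [0, 0, 0], [0, 0, 0.89]], [1, [0, 0, 0], [0, 0, 0.89]], [1, [0, 0, 0], [0, 0, 0.89]], [1, [0, 0, 0], [0, 0, 0.89]], [1, [0, 0, 0], [0, 0, 0.89]], [1, [0, 0, 0], [0, 0, 0.89]], [1, [0, 0, 0], [0, 0, 0.89]], [1, [0, 0, 0], [0, 0, 0.89]]], force=35)

```text
t: 1.1
tool_pos: [0.2727, 0.562, 0.2305]
tool_rot: [2.083, 2.351, -0.002]
contact_force: [-0.3, 0.2, 0.9]
opening: 0.0852
grip_force: 0.0
```

Call:
play_rows(series=[[1, [-0.98, 0.13, 0], [0, 0, 0]], [1, [-0.98, 0.13, 0], [0, 0, 0]], [1, [-0.98, 0.13, 0], [0, 0, 0]], [1, [-0.98, 0.13, 0], [0, 0, 0]], [1, [-0.98, 0.13, 0], [0, 0, 0]], [1, [-0.98, 0.13, 0], [0, 0, 0]], [1, [-0.98, 0.13, 0], [0, 0, 0]], [1, [-0.98, 0.13, 0], [0, 0, 0]]])

```text
t: 2.1
tool_pos: [0.3731, 0.1783, 0.2309]
tool_rot: [-2.078, -2.356, 0.0]
contact_force: [0.4, -0.6, 0.2]
opening: 0.0858
grip_force: 0.0
```

Call:
play_rows(series=[[1, [-0.98, 0.13, 0.3], [0, 0, 0]], [1, [-0.98, 0.13, 0.3], [0, 0, 0]], [1, [-0.98, 0.13, 0.3], [0, 0, 0]], [1, [-0.98, 0.13, 0.3], [0, 0, 0]], [1, [-0.98, 0.13, 0.3], [0, 0, 0]], [1, [-0.98, 0.13, 0.3], [0, 0, 0]], [1, [-0.98, 0.13, 0.3], [0, 0, 0]], [1, [-0.98, 0.13, 0], [0, 0, 0]]])

```text
t: 3.1
tool_pos: [0.4726, -0.2036, 0.1241]
tool_rot: [-2.077, -2.352, 0.001]
contact_force: [1.3, 0.4, 1.1]
opening: 0.0849
grip_force: 0.0
```

```bash
cat >> h.py <<'E'
def st():
    from station import ctrl
    from scipy.spatial.transform import Rotation as R
    o=ctrl.get_obs();M=R.from_rotvec(o["tool_rot"]).as_matrix()
    print("t",round(float(o["t"]),2),"pos",o["tool_pos"].round(4),"yaw",np.degrees(np.arctan2(M[1,1],M[0,1])).round(2),"z",M[:,2].round(3),"F",o["contact_force"].round(2),"F in tool",(M.T@o["contact_force"]).round(2),"op",round(float(o["opening"]),4),"g",round(float(o["grip_force"]),1)); return o,M
E
python3 - <<'E'
from h import *
o,M=st(); print(M.T@(np.array([.475,-.2095,.031])-o["tool_pos"])/.05)
E
```

```text
t 3.1 pos [ 0.4726 -0.2036  0.1241] yaw 7.13 z [-0.003  0.002 -1.   ] F [1.31 0.35 1.09] F in tool [ 0.19  1.34 -1.09] op 0.0849 g 0.0
[-0.12749885  0.03867933  1.86174896]
```

Call:
play_rows(series=[[1, [-0.05, 0.04, 0.4], [0, 0, 0]], [1, [0, 0, 0.4], [0, 0, 0]], [1, [0, 0, 0.4], [0, 0, 0]], [1, [0, 0, 0.3], [0, 0, 0]], [1, [0, 0, 0.3], [0, 0, 0]], [1, [0, 0, 0], [0, 0, 0]]])

```text
t: 3.85
tool_pos: [0.475, -0.2043, 0.0349]
tool_rot: [-2.077, -2.354, 0.001]
contact_force: [0.7, -0.3, -0.3]
opening: 0.0855
grip_force: 0.0
```

Run:
```python
from h import *
from station import imaging
st()
d=imaging.get_image("scene");np.savez("pics/s1.npz",**d);t=imaging.get_image("top");np.savez("pics/t1.npz",**t)
cv2.imwrite("pics/z1.png",np.hstack([crop(d,135,170,66,66,6),crop(t,295,200,66,66,6)]))
```

```text
t 3.85 pos [ 0.475  -0.2043  0.0349] yaw 7.16 z [-0.002  0.001 -1.   ] F [ 0.71 -0.3  -0.34] F in tool [-0.39  0.67  0.34] op 0.0855 g 0.0
```

View pics/z1.png

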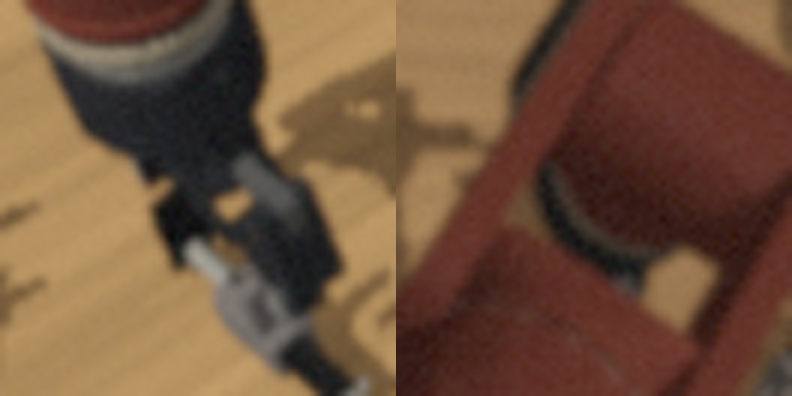

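The crop shows the fingers displaced towards world +y from the probe plates. The rear plate is at about (178,230) and the front finger at about (315,240). I'll put a number on it.

Run:
```python
from h import *
d=load("s1");th=np.radians(7.1);ex=np.array([np.cos(th),np.sin(th),0]);ey=np.array([-ex[1],ex[0],0])
f=lambda p:((proj(d,p)-[135,170]+.5)*6).round(0)
T=np.array([.475,-.2043,0])
for a in(.043,-.043):
  for b in(-.011,.011): print("finger",a,b,f(T+ex*a+ey*b+[0,0,.048]))
for oy in(-.207,-.2115):
  O=np.array([.496,oy,0])
  for x,y,z in((-54,11,60),(-54,-11,60),(-54,-11,8),(-54,11,8),(12,11,60),(12,-11,60),(20,-12,26),(20,12,26),(-22,-12,26),(-22,-12,0),(54,-9,25)): print(oy,(x,y,z),f(O+(ex*x+ey*y+[0,0,z])/1e3))
```

```text
finger 0.043 -0.011 [273. 317.]
finger 0.043 0.011 [315. 284.]
finger -0.043 -0.011 [147. 191.]
finger -0.043 0.011 [189. 160.]
-0.207 (-54, 11, 60) [187. 165.]
-0.207 (-54, -11, 60) [144. 196.]
-0.207 (-54, -11, 8) [171. 260.]
-0.207 (-54, 11, 8) [212. 229.]
-0.207 (12, 11, 60) [284. 261.]
-0.207 (12, -11, 60) [241. 295.]
-0.207 (20, -12, 26) [267. 349.]
-0.207 (20, 12, 26) [312. 313.]
-0.207 (-22, -12, 26) [206. 286.]
-0.207 (-22, -12, 0) [218. 316.]
-0.207 (54, -9, 25) [324. 397.]
-0.2115 (-54, 11, 60) [177. 171.]
-0.2115 (-54, -11, 60) [135. 202.]
-0.2115 (-54, -11, 8) [162. 266.]
-0.2115 (-54, 11, 8) [203. 235.]
-0.2115 (12, 11, 60) [275. 267.]
-0.2115 (12, -11, 60) [232. 301.]
-0.2115 (20, -12, 26) [257. 354.]
-0.2115 (20, 12, 26) [303. 318.]
-0.2115 (-22, -12, 26) [196. 292.]
-0.2115 (-22, -12, 0) [209. 322.]
-0.2115 (54, -9, 25) [315. 403.]
```

Run:
```python
from h import *
d=load("s1")
cv2.imwrite("pics/z2.png",crop(d,150,190,56,46,14))
```

```text
(no output)
```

View pics/z2.png

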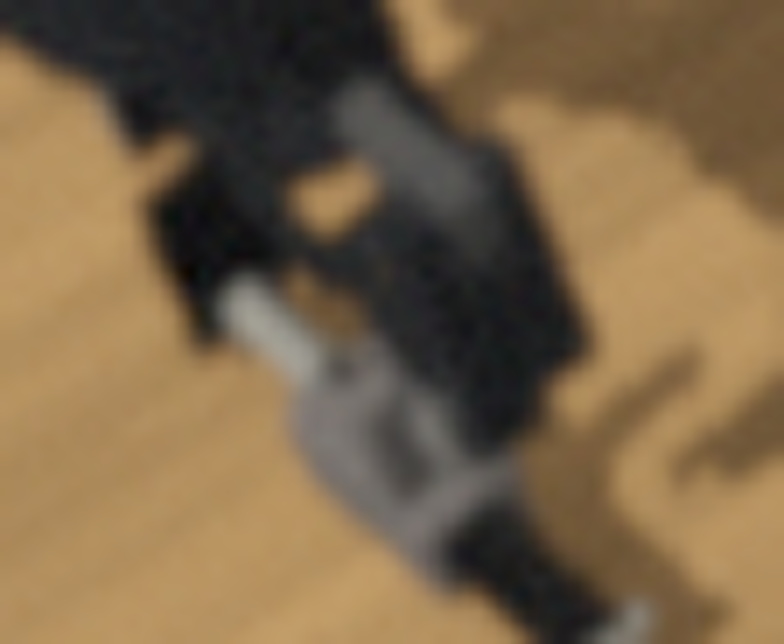

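The probe sits about 5 mm towards −y and 3 mm towards +x of the gripper centre. I'll shift, then squeeze.

Call:
play_rows(series=[[1, [-0.11, 0.05, 0.06], [0, 0, 0]], [1, [0, 0, 0], [0, 0, 0]], [0.7, [0, 0, 0], [0, 0, 0]], [0.6, [0, 0, 0], [0, 0, 0]], [0.5, [0, 0, 0], [0, 0, 0]], [0.4, [0, 0, 0], [0, 0, 0]], [0.3, [0, 0, 0], [0, 0, 0]], [0.2, [0, 0, 0], [0, 0, 0]]], force=35)

```text
t: 4.95
tool_pos: [0.485, -0.2119, 0.0386]
tool_rot: [2.071, 2.346, 0.009]
contact_force: [6.8, 2.9, 12.3]
opening: 0.0392
grip_force: 35.0
```

Call:
play_rows(series=[[0.2, [0, 0, 0], [0, 0, 0]], [0.2, [0, 0, 0], [0, 0, 0]]])

```text
t: 5.2
tool_pos: [0.485, -0.2119, 0.0386]
tool_rot: [2.071, 2.346, 0.009]
contact_force: [5.5, 2.7, 11.3]
opening: 0.039
grip_force: 35.0
```

Run:
```python
from h import *
from station import imaging
st()
d=imaging.get_image("scene");np.savez("pics/s2.npz",**d)
cv2.imwrite("pics/z3.png",crop(d,145,185,66,56,12)[:600,:792])
```

```text
t 5.2 pos [ 0.485  -0.2119  0.0386] yaw 7.12 z [ 0.013 -0.004 -1.   ] F [ 5.51  2.68 11.27] F in tool [  1.91   5.94 -11.21] op 0.039 g 35.0
```

View pics/z3.png

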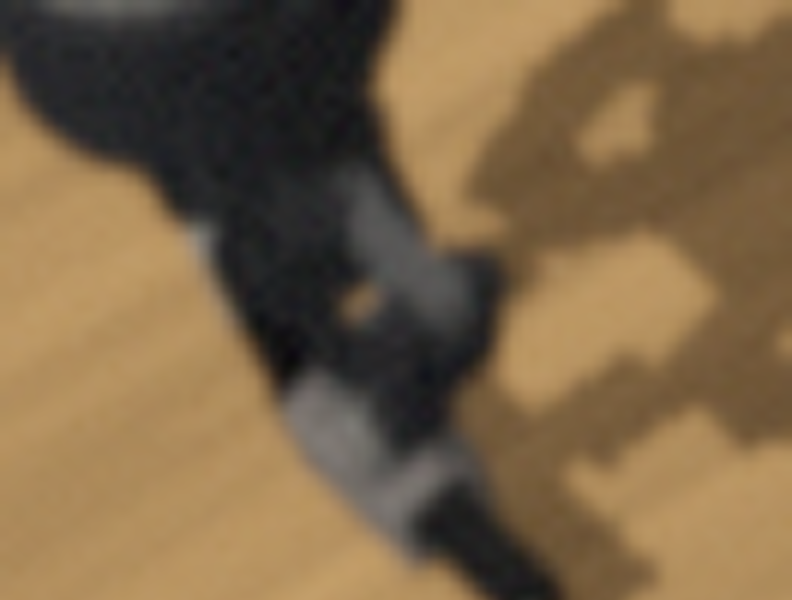

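Fully squeezed, at an opening of 39 mm. The closing pads are pressing the probe down with about 11 N and the arm is yielding, so I'll lift to relieve that.

Call:
play_rows(series=[[0.2, [0, 0, -0.1], [0, 0, 0]], [0.2, [0, 0, -0.2], [0, 0, 0]], [0.2, [0, 0, -0.3], [0, 0, 0]], [0.2, [0, 0, -0.3], [0, 0, 0]], [0.2, [0, 0, -0.3], [0, 0, 0]], [0.2, [0, 0, 0], [0, 0, 0]], [0.2, [0, 0, 0], [0, 0, 0]]])

```text
t: 6.12
tool_pos: [0.4789, -0.2099, 0.0931]
tool_rot: [-2.078, -2.355, 0.0]
contact_force: [-0.1, -0.2, -2.3]
opening: 0.0391
grip_force: 35.3
```

Run:
```python
from h import *
st()
```

```text
t 6.12 pos [ 0.4789 -0.2099  0.0931] yaw 7.15 z [-0.  0. -1.] F [-0.1  -0.19 -2.33] F in tool [-0.18 -0.12  2.33] op 0.0391 g 35.3
```

Call:
play_rows(series=[[0.2, [0, 0, 0], [0, 0, 0.57]], [0.2, [0, 0, 0], [0, 0, 0.57]], [0.2, [0, 0, 0], [0, 0, 0.57]], [0.2, [0, 0, 0], [0, 0, 0.57]], [0.2, [0, 0, 0], [0, 0, 0]]])

```text
t: 6.75
tool_pos: [0.4786, -0.2097, 0.0924]
tool_rot: [-2.423, -1.997, 0.001]
contact_force: [-0.0, 0.5, -1.4]
opening: 0.039
grip_force: 35.3
```

Call:
play_rows(series=[[0.2, [0.4, -0.05, 0], [0, 0, 0]], [0.2, [0.8, -0.09, 0], [0, 0, 0]], [0.2, [0.9, -0.09, 0], [0, 0, 0]], [0.2, [0.9, -0.09, 0], [0, 0, 0]], [0.2, [0.9, -0.09, 0], [0, 0, 0]], [0.2, [0.8, -0.09, 0], [0, 0, 0]], [0.2, [0.7, -0.09, 0], [0, 0, 0]], [0.2, [0, 0, 0], [0, 0, 0]]])

```text
t: 7.75
tool_pos: [0.5013, 0.0633, 0.093]
tool_rot: [-2.42, -2.002, 0.0]
contact_force: [0.4, 0.6, -1.9]
opening: 0.0386
grip_force: 35.2
```

Call:
play_rows(series=[[0.2, [0, 0, 0], [0, 0, 0]]])

```text
t: 7.88
tool_pos: [0.5016, 0.0609, 0.0931]
tool_rot: [-2.424, -1.998, 0.001]
contact_force: [0.5, -1.0, -1.4]
opening: 0.0392
grip_force: 35.2
```

Run:
```python
from h import *
from station import imaging
o,M=st()
print("to pre",M.T@(np.array([.5023,.0618,.093])-o["tool_pos"])/.05)
d=imaging.get_image("scene");np.savez("pics/s3.npz",**d);t=imaging.get_image("top");np.savez("pics/t3.npz",**t)
cv2.imwrite("pics/z4.png",np.hstack([crop(d,240,135,66,90,6),crop(t,205,150,66,90,6)]))
```

```text
t 7.88 pos [0.5016 0.0609 0.0931] yaw -11.01 z [-0.001 -0.    -1.   ] F [ 0.54 -0.96 -1.43] F in tool [-0.84  0.72  1.43] op 0.0392 g 35.2
to pre [0.02055023 0.0092957  0.00101193]
```

View pics/z4.png

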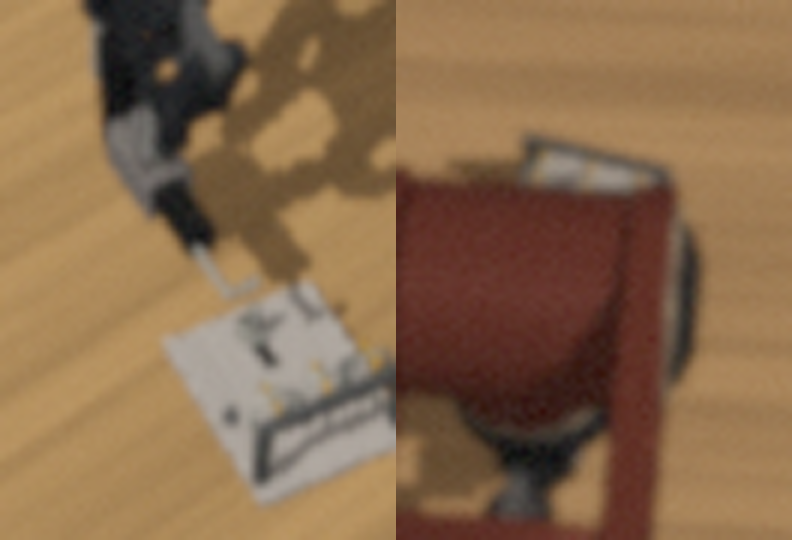

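The scene crop shows the hook fully out, with its outer corner at (230,298), the lip end at (258,285) and the nose end at (203,247). The jig post is at about (258,325). Next: the hook's place relative to the tool.

Run:
```python
from h import *
s=load("s3");O=np.array([.5017,.0609]);th=np.radians(-11.05);ex=np.array([np.cos(th),np.sin(th)]);ey=np.array([-ex[1],ex[0]])
for n,x,y,z in(("corner(82,-6)",230,293,.0725),("lipend(80,9)",258,284,.0725),("shank base(54,-6)",203,247,.0725),("body front -y top(20,-12,26)",152,210,.0805)):
    p=plane(s,240+x/6-.5,135+y/6-.5,z)[:2]-O; print(n,"probe x,y",(p@ex*1e3-8).round(1),(p@ey*1e3).round(1))
# jig corners in scene (z .006), slot-relative expected
S=np.array([.5817,.0666]);th=np.radians(-11.1);ex=np.array([np.cos(th),np.sin(th)]);ey=np.array([-ex[1],ex[0]])
for n,x,y in(("(-20,-38)",163,341),("(-20,38)",310,283),("(74,-38)",262,504)):
    p=plane(s,240+x/6-.5,135+y/6-.5,.006)[:2]-S;print(n,(p@ex*1e3).round(1),(p@ey*1e3).round(1))
```

```text
corner(82,-6) probe x,y 81.1 -3.0
lipend(80,9) probe x,y 82.4 9.8
shank base(54,-6) probe x,y 54.7 -1.9
body front -y top(20,-12,26) probe x,y 32.5 -15.1
(-20,-38) -18.5 -39.0
(-20,38) -16.5 36.1
(74,-38) 75.7 -39.8
```

Call:
play_rows(series=[[0.2, [-0.05, 0.02, 0.3], [0, 0, 0]], [0.2, [0, 0, 0.3], [0, 0, 0]], [0.2, [0, 0, 0.25], [0, 0, 0]], [0.2, [0, 0, 0.15], [0, 0, 0]], [0.2, [0, 0, 0.03], [0, 0, 0]], [0.2, [0, 0, 0], [0, 0, 0]], [0.2, [0, 0, 0], [0, 0, 0]]])

```text
t: 8.85
tool_pos: [0.5031, 0.058, 0.0424]
tool_rot: [2.425, 1.996, 0.001]
contact_force: [-0.3, -0.0, -2.1]
opening: 0.0389
grip_force: 35.3
```

Run:
```python
from h import *
from station import imaging
st()
d=imaging.get_image("scene");np.savez("pics/s4.npz",**d)
cv2.imwrite("pics/z5.png",crop(d,250,155,60,50,12))
```

```text
t 8.85 pos [0.5031 0.058  0.0424] yaw -11.08 z [ 0.001 -0.    -1.   ] F [-0.33 -0.02 -2.09] F in tool [-0.08 -0.32  2.09] op 0.0389 g 35.3
```

View pics/z5.png

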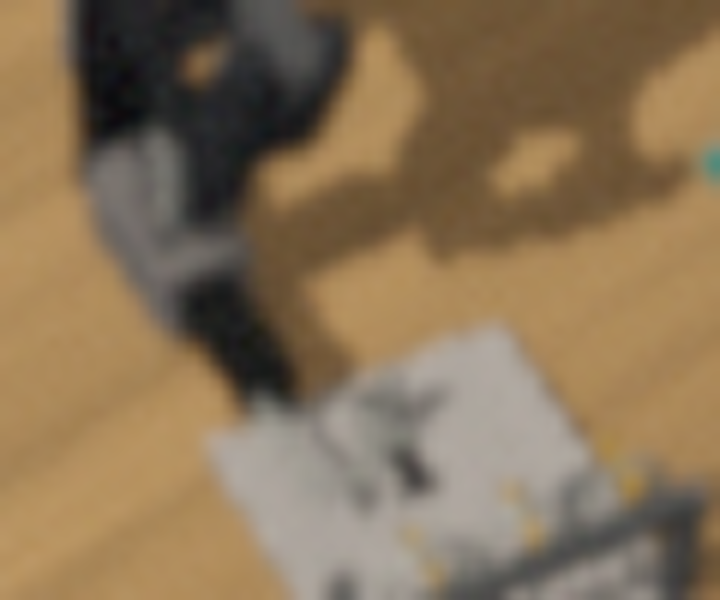

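Clear so far. I'll move sideways in small steps and watch the force.

Call:
play_rows(series=[[0.2, [0.08, 0, 0], [0, 0, 0]], [0.2, [0.08, 0, 0], [0, 0, 0]], [0.2, [0.06, 0, 0], [0, 0, 0]], [0.2, [0, 0, 0], [0, 0, 0]]])

```text
t: 9.4
tool_pos: [0.5048, 0.069, 0.0418]
tool_rot: [2.425, 1.997, -0.0]
contact_force: [-0.2, -0.7, -1.0]
opening: 0.039
grip_force: 35.3
```

Call:
play_rows(series=[[0.2, [0.04, 0, 0], [0, 0, 0]], [0.2, [0.04, 0, 0], [0, 0, 0]], [0.2, [0, 0, 0], [0, 0, 0]]])

```text
t: 9.78
tool_pos: [0.5055, 0.0728, 0.0418]
tool_rot: [-2.425, -1.997, 0.0]
contact_force: [-0.5, -0.7, -2.3]
opening: 0.0393
grip_force: 35.3
```

```bash
cat >> h.py <<'E'
def jig():
    o,M=st();p=o["tool_pos"][:2]-[.5817,.0666];print("jig xy",round((.981*p[0]-.1925*p[1])*1e3,1),round((.1925*p[0]+.981*p[1])*1e3,1))
E
python3 -c "
from h import *
jig()"
```

```text
t 9.78 pos [0.5055 0.0728 0.0418] yaw -11.08 z [-0.  0. -1.] F [-0.51 -0.66 -2.28] F in tool [-0.74 -0.37  2.28] op 0.0393 g 35.3
jig xy -76.0 -8.6
```

Call:
play_rows(series=[[0.2, [0.04, 0, 0], [0, 0, 0]], [0.2, [0.04, 0, 0], [0, 0, 0]], [0.2, [0, 0, 0], [0, 0, 0]]])

```text
t: 10.15
tool_pos: [0.5063, 0.0767, 0.0418]
tool_rot: [-2.425, -1.997, 0.0]
contact_force: [-0.3, 0.1, -1.6]
opening: 0.0396
grip_force: 35.3
```

Call:
play_rows(series=[[0.2, [0.02, 0, 0], [0, 0, 0]], [0.2, [0.02, 0, 0], [0, 0, 0]], [0.2, [0, 0, 0], [0, 0, 0]]])

```text
t: 10.52
tool_pos: [0.5066, 0.0786, 0.0418]
tool_rot: [-2.425, -1.997, 0.0]
contact_force: [0.3, 0.2, -2.2]
opening: 0.0387
grip_force: 35.3
```

Call:
play_rows(series=[[0.2, [0.02, 0, 0], [0, 0, 0]], [0.2, [0.02, 0, 0], [0, 0, 0]], [0.2, [0, 0, 0], [0, 0, 0]]])

```text
t: 10.9
tool_pos: [0.5071, 0.0806, 0.0418]
tool_rot: [-2.426, -1.997, 0.0]
contact_force: [-0.2, 0.0, -2.3]
opening: 0.0388
grip_force: 35.3
```

```bash
python3 -c "
from h import *
jig()"
```

```text
t 10.9 pos [0.5071 0.0806 0.0418] yaw -11.08 z [-0.  0. -1.] F [-0.19  0.04 -2.25] F in tool [-0.   -0.2   2.25] op 0.0388 g 35.3
jig xy -75.9 -0.7
```

Call:
play_rows(series=[[0.2, [0.02, 0, 0], [0, 0, 0]], [0.2, [0.02, 0, 0], [0, 0, 0]], [0.2, [0, 0, 0], [0, 0, 0]]])

```text
t: 11.28
tool_pos: [0.5073, 0.0819, 0.0417]
tool_rot: [2.425, 1.996, -0.002]
contact_force: [-0.5, -4.3, -0.5]
opening: 0.0387
grip_force: 35.2
```

Call:
play_rows(series=[[0.2, [0.02, 0, 0], [0, 0, 0]], [0.2, [0, 0, 0], [0, 0, 0]]])

```text
t: 11.52
tool_pos: [0.5074, 0.0824, 0.0417]
tool_rot: [2.425, 1.995, -0.003]
contact_force: [-1.3, -6.4, -0.1]
opening: 0.0389
grip_force: 35.2
```

Call:
play_rows(series=[[0.2, [0.02, 0, 0], [0, 0, 0]], [0.2, [0, 0, 0], [0, 0, 0]]])

```text
t: 11.78
tool_pos: [0.5075, 0.0829, 0.0416]
tool_rot: [2.425, 1.994, -0.005]
contact_force: [-1.8, -9.0, -1.0]
opening: 0.0389
grip_force: 35.3
```

Contact with the shank at about jig y −0.5 (tool). I'll back off to centre the post inside the hook.

Call:
play_rows(series=[[0.2, [-0.06, 0, 0], [0, 0, 0]], [0.2, [-0.05, 0, 0], [0, 0, 0]], [0.2, [0, 0, 0], [0, 0, 0]]])

```text
t: 12.15
tool_pos: [0.5068, 0.0794, 0.0419]
tool_rot: [-2.425, -1.996, -0.001]
contact_force: [-0.2, 0.8, -1.9]
opening: 0.0386
grip_force: 35.3
```

```bash
python3 -c "
from h import *
jig()"
```

```text
t 12.15 pos [0.5068 0.0794 0.0419] yaw -11.08 z [ 0.     0.001 -1.   ] F [-0.19  0.78 -1.9 ] F in tool [ 0.72 -0.33  1.9 ] op 0.0386 g 35.3
jig xy -75.9 -1.9
```

Call:
play_rows(series=[[0.2, [0, 0, 0.03], [0, 0, 0]], [0.2, [0, 0, 0], [0, 0, 0]]])

```text
t: 12.4
tool_pos: [0.5066, 0.0793, 0.0401]
tool_rot: [-2.425, -1.997, 0.0]
contact_force: [0.2, -0.1, -1.8]
opening: 0.0391
grip_force: 35.3
```

Call:
play_rows(series=[[0.2, [0, -0.04, 0], [0, 0, 0]], [0.2, [0, -0.03, 0], [0, 0, 0]], [0.2, [0, 0, 0], [0, 0, 0]]])

```text
t: 12.78
tool_pos: [0.5031, 0.0798, 0.0403]
tool_rot: [-2.426, -1.996, 0.0]
contact_force: [0.1, 0.4, -1.7]
opening: 0.0386
grip_force: 35.3
```

Call:
play_rows(series=[[0.2, [0, -0.02, 0], [0, 0, 0]], [0.2, [0, -0.02, 0], [0, 0, 0]], [0.2, [0, 0, 0], [0, 0, 0]]])

```text
t: 13.15
tool_pos: [0.5012, 0.0801, 0.0403]
tool_rot: [-2.426, -1.996, 0.0]
contact_force: [0.4, 0.4, -1.2]
opening: 0.039
grip_force: 35.3
```

Call:
play_rows(series=[[0.2, [0, -0.02, 0], [0, 0, 0]], [0.2, [0, -0.02, 0], [0, 0, 0]], [0.2, [0, 0, 0], [0, 0, 0]]])

```text
t: 13.52
tool_pos: [0.4993, 0.0805, 0.0403]
tool_rot: [-2.426, -1.996, 0.0]
contact_force: [-0.5, -0.5, -1.9]
opening: 0.0389
grip_force: 35.3
```

```bash
python3 -c "
from h import *
jig()"
```

```text
t 13.53 pos [0.4993 0.0805 0.0403] yaw -11.09 z [-0. -0. -1.] F [-0.52 -0.52 -1.85] F in tool [-0.61 -0.41  1.85] op 0.0389 g 35.3
jig xy -83.5 -2.2
```

Call:
play_rows(series=[[0.2, [0, -0.02, 0], [0, 0, 0]], [0.2, [0, -0.01, 0], [0, 0, 0]], [0.2, [0, 0, 0], [0, 0, 0]]])

```text
t: 13.9
tool_pos: [0.4978, 0.0808, 0.0403]
tool_rot: [-2.426, -1.996, 0.0]
contact_force: [-0.3, -0.2, -1.7]
opening: 0.0388
grip_force: 35.3
```

Call:
play_rows(series=[[0.2, [0, -0.02, 0], [0, 0, 0]], [0.2, [0, -0.01, 0], [0, 0, 0]], [0.2, [0, 0, 0], [0, 0, 0]]])

```text
t: 14.28
tool_pos: [0.4964, 0.0811, 0.0403]
tool_rot: [-2.426, -1.997, 0.0]
contact_force: [0.9, -0.5, -1.6]
opening: 0.0388
grip_force: 35.3
```

Call:
play_rows(series=[[0.2, [0, -0.02, 0], [0, 0, 0]], [0.2, [0, -0.01, 0], [0, 0, 0]], [0.2, [0, 0, 0], [0, 0, 0]]])

```text
t: 14.65
tool_pos: [0.4949, 0.0813, 0.0403]
tool_rot: [-2.426, -1.996, 0.0]
contact_force: [-0.1, 0.5, -1.9]
opening: 0.0389
grip_force: 35.3
```

Call:
play_rows(series=[[0.2, [0, -0.02, 0], [0, 0, 0]], [0.2, [0, 0, 0], [0, 0, 0]]])

```text
t: 14.9
tool_pos: [0.4939, 0.0816, 0.0403]
tool_rot: [-2.426, -1.996, 0.0]
contact_force: [-0.3, -0.0, -2.7]
opening: 0.0387
grip_force: 35.3
```

Call:
play_rows(series=[[0.2, [0, -0.02, 0], [0, 0, 0]], [0.2, [0, -0.01, 0], [0, 0, 0]], [0.2, [0, 0, 0], [0, 0, 0]]])

```text
t: 15.28
tool_pos: [0.4928, 0.0818, 0.0405]
tool_rot: [2.425, 1.996, 0.001]
contact_force: [1.4, 0.4, -2.0]
opening: 0.0391
grip_force: 35.3
```

Call:
play_rows(series=[[0.2, [0, -0.02, 0], [0, 0, 0]], [0.2, [0, 0, 0], [0, 0, 0]]])

```text
t: 15.52
tool_pos: [0.4924, 0.0819, 0.0405]
tool_rot: [2.424, 1.995, 0.003]
contact_force: [4.6, -0.8, -4.7]
opening: 0.0389
grip_force: 35.8
```

The hook bears on the post with 4.6 N. Holding.

Call:
play_rows(series=[[0.2, [0, 0, 0], [0, 0, 0]], [0.2, [0, 0, 0], [0, 0, 0]], [0.2, [0, 0, 0], [0, 0, 0]], [0.2, [0, 0, 0], [0, 0, 0]], [0.2, [0, 0, 0], [0, 0, 0]], [0.2, [0, 0, 0], [0, 0, 0]]])

```text
t: 16.27
tool_pos: [0.4925, 0.0819, 0.0406]
tool_rot: [2.424, 1.995, 0.003]
contact_force: [5.2, -0.8, -4.1]
opening: 0.0389
grip_force: 35.8
```

Call:
play_rows(series=[[0.2, [0, 0, 0.02], [0, 0, 0]], [0.2, [0, 0, 0], [0, 0, 0]], [0.2, [0, 0, 0], [0, 0, 0]]])

```text
t: 16.65
tool_pos: [0.4924, 0.0819, 0.0399]
tool_rot: [2.424, 1.996, 0.002]
contact_force: [4.6, -1.2, -1.2]
opening: 0.0391
grip_force: 36.6
```

Run:
```python
from h import *
from station import imaging
jig()
d=imaging.get_image("scene");np.savez("pics/s5.npz",**d)
cv2.imwrite("pics/z6.png",crop(d,250,155,60,50,12))
```

```text
t 16.65 pos [0.4924 0.0819 0.0399] yaw -11.09 z [ 0.002 -0.    -1.   ] F [ 4.61 -1.18 -1.16] F in tool [-0.27  4.75  1.17] op 0.0391 g 36.6
jig xy -90.5 -2.2
```

View pics/z6.png

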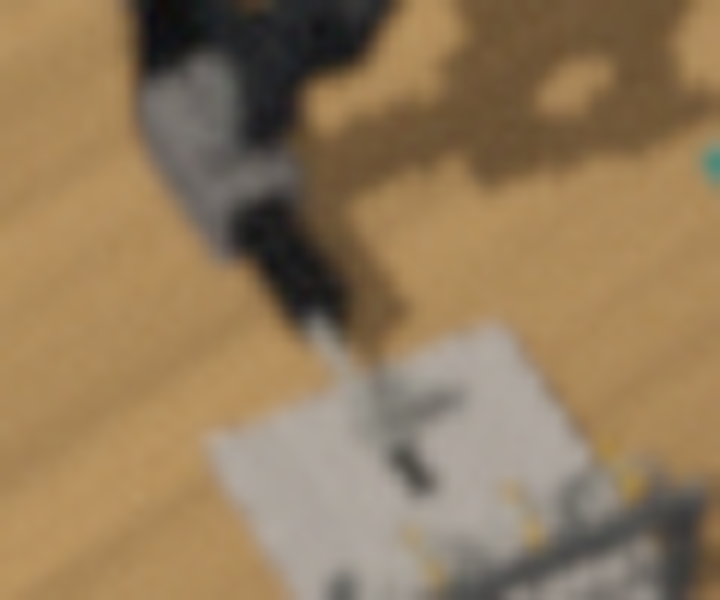

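The picture shows the shank reaching from the nose at (310,320) to the post at (385,395), so the hook is around it. I'll settle the probe on the bench, hold again, then release gently, following forward and down.

Call:
play_rows(series=[[0.2, [0, 0, 0.02], [0, 0, 0]], [0.2, [0, 0, 0], [0, 0, 0]], [0.2, [0, 0, 0], [0, 0, 0]], [0.2, [0, 0, 0], [0, 0, 0]]])

```text
t: 17.2
tool_pos: [0.4924, 0.082, 0.0389]
tool_rot: [2.425, 1.996, 0.003]
contact_force: [5.7, -0.4, 0.3]
opening: 0.0387
grip_force: 36.8
```

```bash
python3 -c "
from h import *
jig()"
```

```text
t 17.2 pos [0.4924 0.082  0.0389] yaw -11.08 z [ 0.002  0.    -1.   ] F [ 5.68 -0.38  0.28] F in tool [ 0.72  5.65 -0.27] op 0.0387 g 36.8
jig xy -90.5 -2.0
```

Call:
play_rows(series=[[0.46, [0, 0, 0], [0, 0, 0]], [0.5, [0, 0.02, 0.01], [0, 0, 0]], [0.55, [0, 0.04, 0.012], [0, 0, 0]], [0.6, [0, 0.04, 0.012], [0, 0, 0]], [0.65, [0, 0.04, 0.012], [0, 0, 0]], [0.7, [0, 0.04, 0.012], [0, 0, 0]], [0.75, [0, 0.04, 0.01], [0, 0, 0]], [0.8, [0, 0.02, 0], [0, 0, 0]]], force=20)

```text
t: 18.2
tool_pos: [0.5023, 0.0797, 0.0342]
tool_rot: [-2.424, -1.995, 0.003]
contact_force: [0.5, 0.3, -0.2]
opening: 0.0682
grip_force: 0.0
```

Call:
play_rows(series=[[0.9, [0, 0, 0], [0, 0, 0]], [1, [0, 0, 0], [0, 0, 0]], [1, [0, 0, 0], [0, 0, 0]], [1, [0, 0, 0], [0, 0, 0]]])

```text
t: 18.7
tool_pos: [0.5033, 0.0797, 0.0349]
tool_rot: [-2.426, -1.996, 0.0]
contact_force: [-0.5, -1.1, 0.8]
opening: 0.0851
grip_force: 0.0
```

Run:
```python
from h import *
from station import imaging
jig()
d=imaging.get_image("scene");np.savez("pics/s6.npz",**d)
cv2.imwrite("pics/z7.png",crop(d,245,145,60,50,12))
```

```text
t 18.7 pos [0.5033 0.0797 0.0349] yaw -11.09 z [-0.  0. -1.] F [-0.49 -1.08  0.79] F in tool [-1.15 -0.27 -0.79] op 0.0851 g 0.0
jig xy -79.5 -2.2
```

View pics/z7.png

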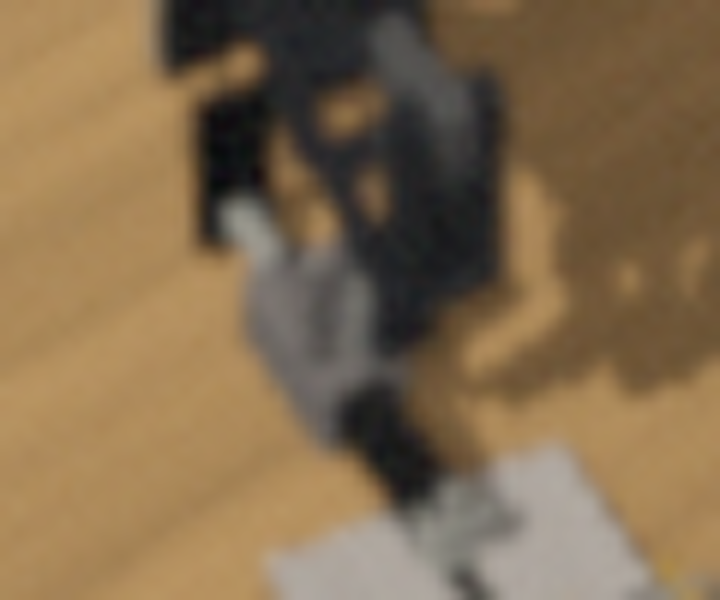

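The nose is now up against the post at about (440,500), the fingers are clear and no contact is felt. Lifting straight away.

Call:
play_rows(series=[[1, [0, 0, -0.2], [0, 0, 0]], [1, [0, 0, -0.4], [0, 0, 0]], [1, [0, 0, -0.8], [0, 0, 0]], [1, [0, 0, -0.8], [0, 0, 0]], [1, [0, 0, -0.8], [0, 0, 0]], [1, [-0.8, -0.3, -0.5], [0, 0, 0]], [1, [-0.9, -0.5, 0], [0, 0, 0]], [1, [-0.9, -0.5, 0], [0, 0, 0]]])

```text
t: 19.75
tool_pos: [0.4139, -0.0363, 0.2113]
tool_rot: [2.423, 1.996, 0.002]
contact_force: [0.3, -1.5, 0.2]
opening: 0.0855
grip_force: 0.0
```

Call:
play_rows(series=[[1, [-0.9, -0.3, 0], [0, 0, 0]], [1, [-0.9, 0, 0], [0, 0, 0]], [1, [-0.9, 0, 0], [0, 0, 0]], [1, [0, 0, 0], [0, 0, 0]], [1, [0, 0, 0], [0, 0, 0]]])

```text
t: 20.38
tool_pos: [0.3739, -0.1646, 0.2103]
tool_rot: [2.426, 1.996, 0.001]
contact_force: [0.0, 0.2, -0.5]
opening: 0.0855
grip_force: 0.0
```

Run:
```python
from h import *
from station import imaging
st()
d=imaging.get_image("scene");t=imaging.get_image("top")
cv2.imwrite("pics/z8.png",np.hstack([crop(d,245,150,60,60,6.6),crop(t,205,165,60,60,6.6)]))
```

```text
t 20.38 pos [ 0.3739 -0.1646  0.2103] yaw -11.1 z [ 0.001  0.    -1.   ] F [ 0.05  0.16 -0.5 ] F in tool [0.16 0.01 0.5 ] op 0.0855 g 0.0
```

View pics/z8.png

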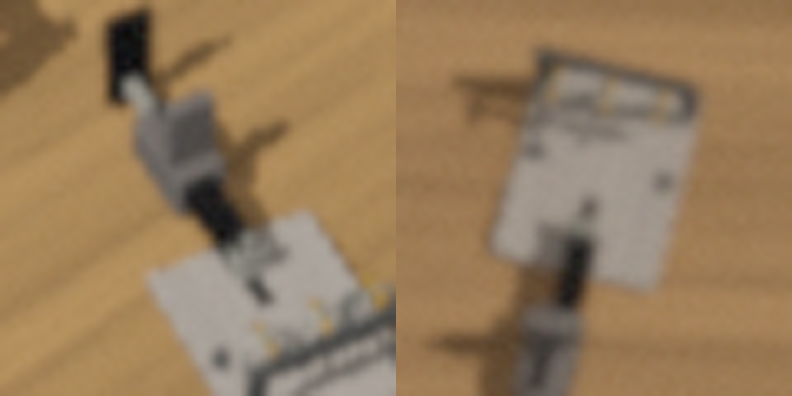

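Both views show the probe lying flat, its nose against the post at (245,245) in the scene view, with the hook around behind it. Nothing is touching the robot, so I'm handing in.

```bash
python3 -c "
from station import ctrl
print(ctrl.finish_job())"
```

```text
the job is handed in; nothing more can be done
None
```

The probe is clipped onto the jig's post and lies flat on the bench, handed in at about 20 s; the final draw was about 5 N, held for over a second before release, but while feeling sideways for the post I briefly loaded it to about 9 N, above the 3–7 N wanted though under the 10 N limit.

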